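# Load, unlock and start the jar mixer

### The job

Get the four-place jar mixer going: with the lock pin still in its bore, flip any paddle switch that was left on to off and stand every squat amber jar (there are two to four) upright, wholly on a rubber disc of its own, whichever discs you like. Only when all are loaded, draw the lock pin out of its bore and park it upright in the forked notch beside it, flange down on the fork; then flip on the switch in front of each place that carries a jar, leave the switches of empty places off, and do not disturb the tall amber bottle or the conical flask.

Things in the scene. Friction and masses are not known exactly. Their poses are not given: they have to be found in the camera images.
- mixer: the fixed white four-place mixer: deck 170 mm deep by 366 mm wide, 40 mm high, with the lock block and parking fork on its right end; origin at worktop level; x to its back, y to its left, z up. Behind it the bench ends at an upstand 100 mm high (front face at world x = 0.58) and the wall (x = 0.60)
- jar_1_mid (a point): centre, half-way up, of a squat round amber glass jar with a white screw lid; 52 mm across, 46 mm tall, 0.1 to 0.21 kg; z axis up along the jar; None if this jar is absent in this run (2 to 4 of the four are there)
- jar_2_mid (a point): centre, half-way up, of a squat round amber glass jar with a white screw lid; 52 mm across, 46 mm tall, 0.1 to 0.21 kg; z axis up along the jar; None if this jar is absent in this run (2 to 4 of the four are there)
- jar_3_mid (a point): centre, half-way up, of a squat round amber glass jar with a white screw lid; 52 mm across, 46 mm tall, 0.1 to 0.21 kg; z axis up along the jar; None if this jar is absent in this run (2 to 4 of the four are there)
- jar_4_mid (a point): centre, half-way up, of a squat round amber glass jar with a white screw lid; 52 mm across, 46 mm tall, 0.1 to 0.21 kg; z axis up along the jar; None if this jar is absent in this run (2 to 4 of the four are there)
- place_1 (a point): centre of place 1, at the height of the mixer's deck, 40 mm above the worktop: a flat black rubber disc 76 mm across with a steel dot. Places 1 to 4 stand in a row from left to right, 80 mm apart. Axes of the mixer: x to its back, y along the row toward place 1, z up. A rail 16 mm high runs along the deck's back, 44 mm behind the centres, and its left end, 56 mm beyond place 1
- place_2 (a point): centre of place 2, at the height of the mixer's deck, 40 mm above the worktop: a flat black rubber disc 76 mm across with a steel dot. Places 1 to 4 stand in a row from left to right, 80 mm apart. Axes of the mixer: x to its back, y along the row toward place 1, z up. A rail 16 mm high runs along the deck's back, 44 mm behind the centres, and its left end, 56 mm beyond place 1
- place_3 (a point): centre of place 3, at the height of the mixer's deck, 40 mm above the worktop: a flat black rubber disc 76 mm across with a steel dot. Places 1 to 4 stand in a row from left to right, 80 mm apart. Axes of the mixer: x to its back, y along the row toward place 1, z up. A rail 16 mm high runs along the deck's back, 44 mm behind the centres, and its left end, 56 mm beyond place 1
- place_4 (a point): centre of place 4, at the height of the mixer's deck, 40 mm above the worktop: a flat black rubber disc 76 mm across with a steel dot. Places 1 to 4 stand in a row from left to right, 80 mm apart. Axes of the mixer: x to its back, y along the row toward place 1, z up. A rail 16 mm high runs along the deck's back, 44 mm behind the centres, and its left end, 56 mm beyond place 1
- switch_1_hinge (a point): hinge point, at deck height, of the paddle switch of place 1; it lies 72 mm in front of (mixer -x of) the centre of place 1. Axes are those of the mixer
- switch_1 (a joint): over-centre paddle switch of place 1: a grey paddle 24 mm wide (mixer y), 9 mm thick, rising 50 mm from its hinge at deck height. It tips about mixer y: -0.35 rad = OFF, leaning to the mixer's front (-x, toward the robot); +0.35 rad = ON, leaning to the back (+x). It snaps over by itself once pushed past upright (0); about 2 to 3 N at mid-height push it over. It may start on or off
- switch_2_hinge (a point): hinge point, at deck height, of the paddle switch of place 2; it lies 72 mm in front of (mixer -x of) the centre of place 2. Axes are those of the mixer
- switch_2 (a joint): over-centre paddle switch of place 2: a grey paddle 24 mm wide (mixer y), 9 mm thick, rising 50 mm from its hinge at deck height. It tips about mixer y: -0.35 rad = OFF, leaning to the mixer's front (-x, toward the robot); +0.35 rad = ON, leaning to the back (+x). It snaps over by itself once pushed past upright (0); about 2 to 3 N at mid-height push it over. It may start on or off
- switch_3_hinge (a point): hinge point, at deck height, of the paddle switch of place 3; it lies 72 mm in front of (mixer -x of) the centre of place 3. Axes are those of the mixer
- switch_3 (a joint): over-centre paddle switch of place 3: a grey paddle 24 mm wide (mixer y), 9 mm thick, rising 50 mm from its hinge at deck height. It tips about mixer y: -0.35 rad = OFF, leaning to the mixer's front (-x, toward the robot); +0.35 rad = ON, leaning to the back (+x). It snaps over by itself once pushed past upright (0); about 2 to 3 N at mid-height push it over. It may start on or off
- switch_4_hinge (a point): hinge point, at deck height, of the paddle switch of place 4; it lies 72 mm in front of (mixer -x of) the centre of place 4. Axes are those of the mixer
- switch_4 (a joint): over-centre paddle switch of place 4: a grey paddle 24 mm wide (mixer y), 9 mm thick, rising 50 mm from its hinge at deck height. It tips about mixer y: -0.35 rad = OFF, leaning to the mixer's front (-x, toward the robot); +0.35 rad = ON, leaning to the back (+x). It snaps over by itself once pushed past upright (0); about 2 to 3 N at mid-height push it over. It may start on or off
- pin_flange (a point): the drive-lock pin, point on its axis at the underside of its flange. Upright pin 96 mm long: below this point a steel shaft 14 mm across and 50 mm long, above it a flange 34 mm across and 6 mm thick, then a black grip knob 24 mm across and 40 mm tall; 0.1 to 0.16 kg; z up along the pin
- pin_grip (a point): centre of the pin's round grip knob (24 mm across, 40 mm tall), on the axis, 26 mm above the underside of the flange
- bore (a point): mouth of the lock bore, at the top of the aluminium lock block at the mixer's right end (44 mm square, top 60 mm above the worktop): round hole 19 mm across, straight down and deeper than the pin's shaft. The pin starts in it with its flange resting on the block. Axes are those of the mixer
- notch (a point): seat centre of the parking notch: a level U-shaped fork beside the lock block, 57 mm from the bore on the side away from the places; slot 18 mm wide, open to the mixer's front (-x) and through from top to bottom, closed end 14 mm behind this point; plate 10 mm thick, its top (height of this point) 60 mm above the worktop. The parked pin hangs upright with its shaft in the slot and its flange on the plate. Axes are those of the mixer
- big_bottle: bystander: tall amber bottle with black cap, 52 mm across, 116 mm tall; origin at the centre of its foot; stands among the jars and stays where it is
- flask: bystander: glass conical flask, foot 67 mm across, neck 30 mm, 114 mm tall; origin at the centre of its foot

How it is judged:
By the outcome, as a careful person would: the job done as asked, in the order asked, and still so for the second after the job is handed in, with the robot touching nothing.
Of jar_1, jar_2, jar_3, jar_4 only 2 to 4 are there at a start; the rules pass over those that are not, and their reading is None.
At some moment in a run one of jar_1, jar_2, jar_3, jar_4 may be knocked a few centimetres aside while the robot is not near it.
It also fails if it takes over 210 s, if anything falls off the work surface, if the arm or the gripper's body presses on something with over 40 N, if the wrist force passes 120 N, or if a joint passes its speed limit or range.

### The arm

A 6-joint arm with a two-finger parallel gripper is mounted at the origin on the work surface; the furniture and walls round the work are solid. World frame = base frame: x ahead of the robot, y to its left, z up, the work surface at z = 0. Lengths are in m, angles in rad, forces in N, time in s.
With the tool pointing down it reaches from about 0.375 to 0.9 m from the base axis. Payload 3.1 kg.
Tool frame: the origin (TCP) lies between the finger pads; the fingertips stand 8 mm ahead of it and the grasp point (between the pads) lies 11 mm behind it; z points along the fingers, y is the line along which they close (so a half turn about z gives the same grasp; the last joint's range is limited). The gripper opens to 85 mm and grips with 20 to 120 N. Pads are 22 mm wide; open, the fingers measure 114 mm over their backs; the gripper's body (76 mm by 85 mm) begins 54 mm behind the grasp point. The pads swing forward as they close: fully open they stand 13 mm farther back than shut.
Start: joints at [-1.329, 0.527, 1.433, -0, 1.181, -0.178], TCP at [0.255, -0.57, 0.239] pointing down, gripper open.
Joint ranges: [-3.08, 3.08], [-0.75, 2.2], [0.22, 2.44], [-1.43, 4.57], [0, 2.65], [-2.85, 2.85]. Speed limits (rad/s): [2.79, 2.79, 3.14, 3.14, 3.14, 3.14].

### API

Orientations are given as a unit quaternion [x, y, z, w].
In Python, from station import readout, cams, sign_off gives the robot as it stands.
- The arm moves only by the tool send_rows, never from a script. Its argument "commands" is text: rows parted by semicolons, each of 5 numbers parted by spaces: the finger opening in mm, from 0 to 85.4, then the shift along the tool's x, y, z each as a share of 0.02 m, from -1 to 1, then the turn about the tool's z as a share of 4 degrees, from -1 to 1. In form: grip dx dy dz spin; .... A call has 1 to 20 rows; each row shifts and turns the commanded pose from where the row before left it, along the tool's axes as they then stand; what a row does not reach is not made up. A row lasts 1/12 s, in which the tool goes at most 41.7 mm and 7.16 degrees, less where a joint would pass 70% of its speed; a pose out of reach is approached as far as the arm can. A call with a number of a shift or a turn outside -1 to 1 is refused whole. A call with a gripper value outside its range is refused whole. The fingers move at their own pace and stop on an object; "grip_force" is the grip in N (left out, the last holds). Time passes only in rows, so rows that do not move let the fingers close. It gives the time, the measured TCP pose, the force, the opening and the grip force at its end, in the units of the state.
- readout.sense(): the state, without advancing time (a new reading comes with each control period).
- cams.snapshot(name): name is "side" or "top" or "wrist"; returns a dict with "pixels" (400x640x3 uint8, red, green, blue), "intrinsics" (3x3 intrinsics, pixels), "eye" and "rotation" of the camera in the world. Camera axes: x right, y down, z forward; pixel columns grow to the right and rows downward; lengths in m; the calibration is good to about 2 mm. A picture is of the moment at which its call begins. There is no depth.
- sign_off(): hands the job in; it is judged then, once.
The state is a dict: "t": time; "q": joint angles; "qd": joint speeds; "tau": joint torques, N m; "tcp_pos": TCP position; "tool_rot": TCP orientation; "force": force on the tool from outside, world axes, zero at the start; "ft_torque": the same for the moment, N m; "finger_gap": opening from 0.0 (shut) to 1.0 (fully open); "gripper_force": force on a finger pad.
Only numpy, scipy, OpenCV 4.12 (cv2) and the standard library are available. Lean on these libraries where they do the work, as an engineer would, in place of code of your own. Each camera call takes 0.05 s, during which the arm holds its last target. There are 200 camera calls.

## Working session

There is one attempt and no reset: what is moved stays moved. The work goes in short steps, Python scripts to look and compute and a tool call to move; the robot and the scene stay as the last step left them, time stands still between calls to the robot, and variables do not carry over. Pictures are saved under pics/ and viewed, at most 16 in all, crops included, and the job is handed in when it is done.

Besides the shell and the picture viewer there is one more tool, called after "Call:" as name(argument=value, ...) on one line, values as JSON. send_rows: Moves the arm, as the interface text tells. Its arguments: {"type":"object","properties":{"commands":{"type":"string"},"grip_force":{"type":"number"}},"required":["commands"]}

```bash
mkdir -p pics; ls; cat > h.py <<'E'
import numpy as np, cv2
from station import readout, cams, sign_off
def snap(n,f=None):
    s=cams.snapshot(n)
    if f: cv2.imwrite('pics/'+f,s['pixels'][:,:,::-1])
    return s
def ray(s,u,v):
    d=np.array(s['rotation'])@np.linalg.inv(s['intrinsics'])@np.array([u,v,1.]); return np.array(s['eye']),d/np.linalg.norm(d)
def atz(s,u,v,z):
    e,d=ray(s,u,v); return e+d*(z-e[2])/d[2]
def proj(s,p):
    c=np.array(s['rotation']).T@(np.array(p)-s['eye']); q=np.array(s['intrinsics'])@c; return q[:2]/q[2]
def tri(obs):
    A=0;b=0
    for s,u,v in obs:
        e,d=ray(s,u,v);P=np.eye(3)-np.outer(d,d);A=A+P;b=b+P@e
    return np.linalg.solve(A,b)
def save(s,f): np.savez('pics/'+f,**s)
def load(f):
    d=np.load('pics/'+f+'.npz');return {k:d[k] for k in d}
E
python3 - <<'E'
from h import *
print(readout.sense())
for n in ['top','side','wrist']:
    s=snap(n,n+'0.png');save(s,n+'0');print(n,s['eye'],s['rotation'],s['intrinsics'])
E
```

```text
pics
{'t': 0.0, 'q': array([-1.32851723e+00,  5.28489120e-01,  1.43390324e+00,  1.11830005e-05,
        1.18134957e+00, -1.78534921e-01]), 'qd': array([ 0.00165837,  0.00084365, -0.00028944,  0.00122691,  0.00021309,
       -0.00026439]), 'tau': array([-5.48944372e-04, -4.42353451e+01, -1.78026688e+01, -1.99551041e-04,
        8.35466024e-03,  5.06027135e-06]), 'tcp_pos': array([ 0.25515736, -0.56979236,  0.23831917]), 'tool_rot': array([ 9.77945869e-01,  2.08855746e-01, -2.90772922e-05, -1.07425794e-03]), 'force': array([-0.00632838, -0.56255783, -0.09965951]), 'ft_torque': array([ 0.01278051, -0.00791578,  0.01771502]), 'gripper_force': 0.0, 'finger_gap': 1.0003292889098487}
top [ 0.37904215 -0.01852873  1.02407594] [-0.70337065  0.71009961 -0.01900005  0.02583152] [[371.87403329   0.         316.45963439]
 [  0.         371.87403329 201.04937431]
 [  0.           0.           1.        ]]
side [-0.00166292 -1.09717293  0.5589808 ] [ 0.81359822 -0.16957524  0.09736445 -0.54756035] [[459.21872689   0.         324.60721324]
 [  0.         459.21872689 202.98502996]
 [  0.           0.           1.        ]]
wrist [ 0.31792171 -0.54195834  0.37372347] [ 0.83109767 -0.5390366  -0.07528774  0.11422766] [[281.97583234   0.         316.14972761]
 [  0.         281.97583234 196.33396977]
 [  0.           0.           1.        ]]
```

```bash
python3 - <<'E'
t=open('h.py').read()
t=t.replace("    s=cams.snapshot(n)\n","    s=dict(cams.snapshot(n)); s['rotation']=Rotation.from_quat(s['rotation']).as_matrix()\n").replace("import numpy as np, cv2","import numpy as np, cv2\nfrom scipy.spatial.transform import Rotation")
open('h.py','w').write(t)
E
python3 - <<'E'
from h import *
for n in ['top','side']:
    s=snap(n,n+'1.png');save(s,n+'1')
E
```

```text
(no output)
```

View pics/top0.png

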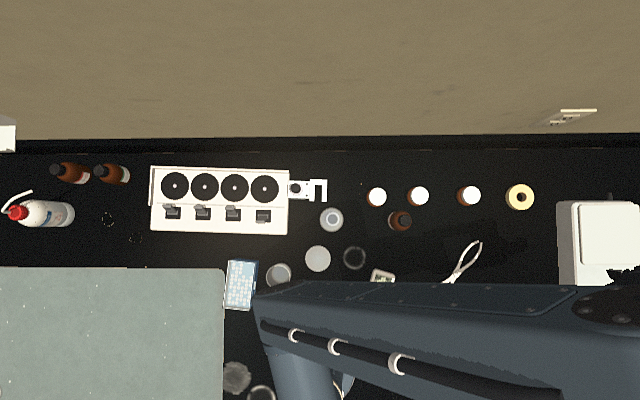

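View pics/side0.png

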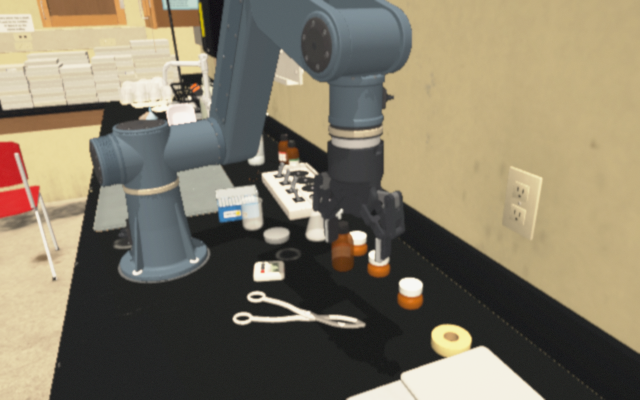

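```bash
python3 - <<'E'
from h import *
t=load('top1');s=load('side1')
a=cv2.resize(t['pixels'][150:250,140:340,::-1],None,fx=4,fy=4,interpolation=cv2.INTER_CUBIC)
cv2.imwrite('pics/c1.png',a)
for n,u,v,z in [('d1',174,186,.04),('d4',264,188,.04),('pin',297,188,.106),('notch',318,190,.06),('lidA',376,196,.046),('lidB',418,195,.046),('lidC',469,195,.046),('bot',400,220,.116),('fl',331,219,.114)]: print(n,atz(t,u,v,z).round(3))
for p in [(375,195,357,237),(418,195,379,257),(469,195,411,286)]: print(tri([(t,p[0],p[1]),(s,p[2],p[3])]).round(3))
E
```

```text
d1 [0.486 0.371 0.04 ]
d4 [0.478 0.13  0.04 ]
pin [0.47  0.038 0.106]
notch [ 0.469 -0.014  0.06 ]
lidA [ 0.453 -0.166  0.046]
lidB [ 0.455 -0.277  0.046]
lidC [ 0.453 -0.41   0.046]
bot [ 0.389 -0.213  0.116]
fl [ 0.393 -0.045  0.114]
[ 0.457 -0.165  0.036]
[ 0.456 -0.28   0.037]
[ 0.455 -0.415  0.037]
```

View pics/c1.png

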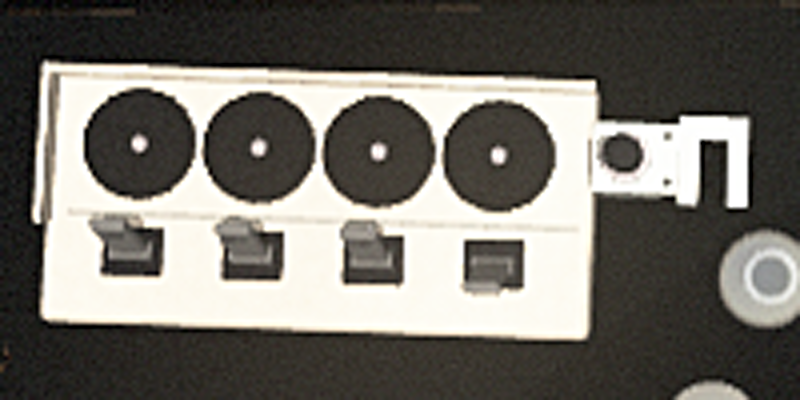

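Call:
send_rows(commands="0 0 0 0 1;0 0 0 0 1;0 0 0 0 1;0 0 0 0 1;0 0 0 0 1;0 0 0 0 1;0 0 0 0 0.48;0 0.6 -1 0 0;0 0.6 -1 0 0;0 0.6 -1 0 0;0 0.6 -1 0 0;0 0.6 -1 0 0;0 0.6 -1 0 0;0 0.6 -1 0 0;0 0.6 -1 0 0;0 0.6 -1 0 0;0 0.6 -1 0 0")

```text
t: 1.67
tcp_pos: [0.382, -0.3733, 0.2393]
tool_rot: [1.0, -0.016, -0.0, -0.0]
force: [0.3, 0.2, 0.1]
finger_gap: 0.002
gripper_force: 0.0
```

```bash
python3 - <<'E'
from h import *
s=snap('wrist','w1.png');save(s,'w1');r=readout.sense();print(r['tcp_pos'],r['tool_rot'],s['eye'])
E
```

```text
[ 0.3835068  -0.36903823  0.23915136] [ 9.99887967e-01 -1.47970546e-02  3.13964694e-04 -2.23646804e-03] [ 0.45068585 -0.37539999  0.37458816]
```

Call:
send_rows(commands="0 0 -1 0 0;0 0 -1 0 0;0 0 -1 0 0;0 0 -1 0 0;0 0 -1 0 0;0 0 -1 0 0;0 0 -1 0 0;0 0 -1 0 0;0 0 -1 0 0;0 0 -1 0 0;0 0 -1 0 0;0 0 -1 0 0;0 0 -1 0 0;0 0 -1 0 0;0 0 -1 0 0;0 0 -1 0 0;0 0 -1 0 0;0 0 -1 0 0;0 0 -1 0 0;0 0 -1 0 0")

```text
t: 3.38
tcp_pos: [0.3942, 0.0263, 0.2395]
tool_rot: [1.0, -0.016, 0.0, 0.0]
force: [-0.0, 0.2, 0.1]
finger_gap: -0.0
gripper_force: 0.0
```

Call:
send_rows(commands="0 0 -1 0 0;0 0 -1 0 0;0 0 -1 0 0;0 0 -1 0 0;0 0 -1 0 0;0 0 -1 0 0;0 0 0 0 0;0 0 0 0 0")

```text
t: 4.05
tcp_pos: [0.3979, 0.1459, 0.2393]
tool_rot: [1.0, -0.015, 0.0, 0.0]
force: [0.3, 1.4, 0.2]
finger_gap: 0.002
gripper_force: 0.0
```

```bash
python3 - <<'E'
from h import *
s=snap('wrist','w2.png');save(s,'w2');r=readout.sense();print(r['tcp_pos'],r['tool_rot'],s['eye'])
E
```

```text
[0.39788904 0.14527653 0.23929231] [ 9.99884868e-01 -1.51719308e-02 -6.08824636e-05  2.43900554e-04] [0.46656372 0.14398225 0.37461559]
```

View pics/w1.png

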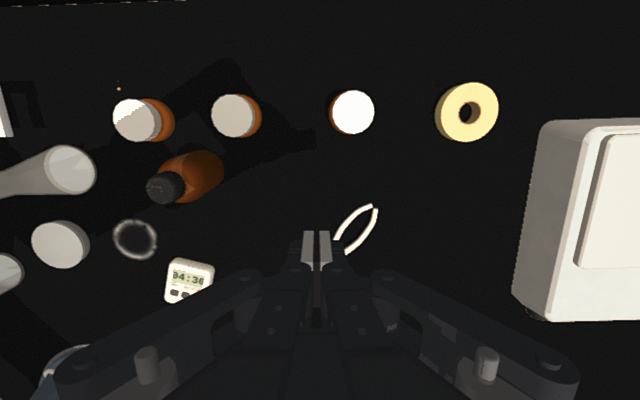

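View pics/w2.png

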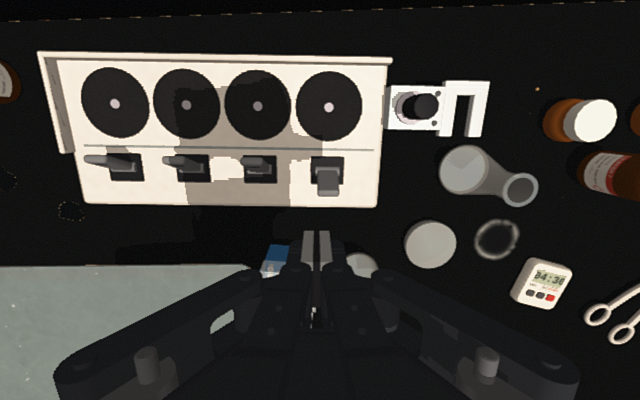

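```bash
python3 - <<'E'
from h import *
t=load('top1');w=load('w2')
D=[(174.6,185.9,115,103),(204.4,186.9,186,105),(234.4,187.7,258,106),(264.4,188.6,329,107)]
for a,b,c,d in D: print(tri([(t,a,b),(w,c,d)]).round(4),atz(w,c,d,.04).round(4), atz(t,a,b,.04).round(4))
print('pin',tri([(t,295.7,187.7),(w,424,107)]).round(4),atz(w,424,107,.106).round(4),atz(t,295.7,187.7,.106).round(4))
# slot
print('slot',atz(w,464,93,.06),atz(w,464,138,.06),'top',atz(t,140+713/4,150+140/4,.06),atz(t,140+713/4,150+207/4,.06))
w=load('w1')
for p in [(137,120),(233,116),(352,111)]: print(atz(w,*p,.046).round(4))
E
```

```text
[0.487  0.3685 0.0418] [0.4884 0.3701 0.04  ] [0.4858 0.3689 0.04  ]
[0.4828 0.2885 0.0433] [0.4839 0.2904 0.04  ] [0.4823 0.2891 0.04  ]
[0.4809 0.2121 0.0256] [0.4804 0.2092 0.04  ] [0.4794 0.2089 0.04  ]
[0.4766 0.129  0.0385] [0.4769 0.129  0.04  ] [0.4761 0.1289 0.04  ]
pin [0.4723 0.0419 0.0957] [0.4722 0.0457 0.106 ] [0.4711 0.0413 0.106 ]
slot [ 0.48601465 -0.01217133  0.06      ] [ 0.43941072 -0.01737473  0.06      ] top [ 0.48214643 -0.01454101  0.06      ] [ 0.43843498 -0.01412528  0.06      ]
[ 0.4539 -0.1739  0.046 ]
[ 0.4546 -0.2823  0.046 ]
[ 0.4556 -0.4156  0.046 ]
```

Call:
send_rows(commands="0 0.5 -0.7 0 0.19;0 0.5 -0.7 0 0;0 0.5 -0.7 0 0;0 0.5 -0.7 0 0;0 0.45 -0.56 0 0;0 0 0 1 0;0 0 0 1 0;0 0 0 1 0;0 0 0 1 0;0 0 0 1 0;0 0 0 1 0;0 0 0 1 0;0 0 0 1 0;0 0 0 0.55 0;0 0 0 0 0;0 0 0 0 0")

```text
t: 5.43
tcp_pos: [0.4498, 0.2094, 0.0679]
tool_rot: [1.0, -0.023, -0.001, 0.0]
force: [0.9, 0.4, -0.0]
finger_gap: 0.0
gripper_force: 0.0
```

Call:
send_rows(commands="0 -0.4 0 0 0;0 -0.4 0 0 0;0 -0.4 0 0 0;0 -0.4 0 0 0;0 0 0 0 0;0 0 0 0 0")

```text
t: 5.93
tcp_pos: [0.4168, 0.212, 0.0687]
tool_rot: [1.0, -0.022, -0.0, 0.0]
force: [-0.8, -0.7, -0.5]
finger_gap: 0.0
gripper_force: 0.0
```

Back off, then same for switches 2 and 1.

Call:
send_rows(commands="0 0.8 0 0 0;0 0.8 0 0 0;0 0 -1 0 0;0 0 -1 0 0;0 0 -1 0 0;0 0 -1 0 0;0 -0.4 0 0 0;0 -0.4 0 0 0;0 -0.4 0 0 0;0 -0.4 0 0 0;0 0 0 0 0;0 0 0 0 0")

```text
t: 6.93
tcp_pos: [0.4201, 0.291, 0.0683]
tool_rot: [1.0, -0.023, -0.001, 0.0]
force: [0.1, 0.3, -0.2]
finger_gap: -0.003
gripper_force: 0.0
```

Call:
send_rows(commands="0 0.8 0 0 0;0 0.8 0 0 0;0 0 -1 0 0;0 0 -1 0 0;0 0 -1 0 0;0 0 -1 0 0;0 -0.4 0 0 0;0 -0.4 0 0 0;0 -0.4 0 0 0;0 -0.4 0 0 0;0 0 0 0 0;0 0 0 0 0")

```text
t: 7.93
tcp_pos: [0.4238, 0.3708, 0.0683]
tool_rot: [1.0, -0.023, -0.001, 0.001]
force: [-0.2, 0.2, -0.3]
finger_gap: 0.0
gripper_force: 0.0
```

Call:
send_rows(commands="0 0.8 0 0 0;0 0.8 0 0 0;0 0 0 -1 0;0 0 0 -1 0;0 0 0 -1 0;0 0 0 -1 0;0 0 0 -1 0;0 0 0 -1 0;0 0 1 -1 0;0 0 1 0 0;0 0 1 0 0;0 0 1 0 0;0 0 1 0 0;0 0 1 0 0;0 0 1 0 0;0 0 1 0 0;0 0 1 0 0;0 0 1 0 0;0 0 1 0 0;0 0 0 0 0")

```text
t: 9.6
tcp_pos: [0.446, 0.1477, 0.2081]
tool_rot: [1.0, -0.024, -0.001, 0.001]
force: [0.4, 0.1, -0.6]
finger_gap: -0.001
gripper_force: 0.0
```

```bash
python3 - <<'E'
from h import *
s=snap('wrist','w3.png');save(s,'w3');r=readout.sense();print(r['tcp_pos'],r['tool_rot'])
s=snap('top','t3.png');save(s,'t3')
E
```

```text
[0.44636029 0.14904988 0.20819055] [ 9.99704450e-01 -2.42920634e-02 -9.53185518e-04 -2.24927444e-05]
```

View pics/w3.png

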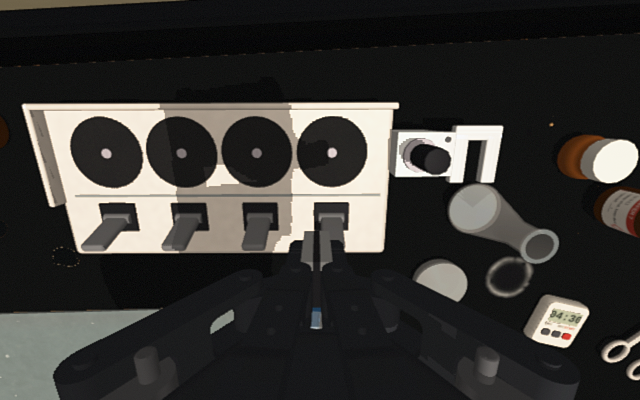

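Call:
send_rows(commands="70 0.08 1 0 0;70 0.08 1 0 0;70 0.08 1 0 0;70 0.08 1 0 0;70 0.08 1 0 0;70 0.08 1 0 0;70 0.08 1 0 0;70 0.08 1 0 0;70 0.08 1 0 0;70 0.08 1 0 0;70 0.08 1 0 0;70 0.08 1 0 0;70 0.08 1 0 0;70 0.08 1 0 0;70 0.08 1 0 0;70 0.08 1 0 0;70 0 0 0 0;70 0 0 0 0", grip_force=40)

```text
t: 11.2
tcp_pos: [0.4587, -0.1702, 0.2081]
tool_rot: [1.0, -0.023, -0.0, -0.0]
force: [-0.0, 0.3, 0.4]
finger_gap: 0.821
gripper_force: 0.0
```

```bash
cat >> h.py <<'E'
def toolmove(target,r):
    R=Rotation.from_quat(r['tool_rot']).as_matrix(); return (R.T@(np.array(target)-r['tcp_pos'])/0.02).round(2)
def lids(s,z=.046):
    p=s['pixels'].astype(int); m=((p.min(2)>120)&(p.max(2)-p.min(2)<40)).astype(np.uint8); m[230:]=0
    n,l,st,c=cv2.connectedComponentsWithStats(m)
    for i in range(1,n):
        w,h,a=st[i,2:5]
        if a>400 and .75<a/(w*h)<.84: print('lid',c[i].round(1),w,h,atz(s,*c[i],z).round(4))
E
python3 - <<'E'
from h import *
s=snap('wrist','w4.png');save(s,'w4');r=readout.sense();print(r['tcp_pos']);lids(s);lids(load('w1'))
E
```

```text
[ 0.45824391 -0.16930776  0.20807624]
lid [542.  174.8] 53 44 [ 0.4561 -0.4122  0.046 ]
lid [417.6 180.4] 46 44 [ 0.4562 -0.2793  0.046 ]
lid [316.1 186.7] 43 44 [ 0.4543 -0.1697  0.046 ]
lid [222.2 219.3] 52 24 [ 0.4217 -0.0626  0.046 ]
lid [352.8 111.6] 42 44 [ 0.455  -0.4165  0.046 ]
lid [231.9 115.3] 41 42 [ 0.4555 -0.2811  0.046 ]
lid [133.6 119.7] 42 43 [ 0.4543 -0.1701  0.046 ]
lid [606.8 178.5] 78 111 [ 0.3688 -0.7186  0.046 ]
lid [ 68.5 169.2] 51 47 [ 0.4009 -0.0817  0.046 ]
```

View pics/w4.png

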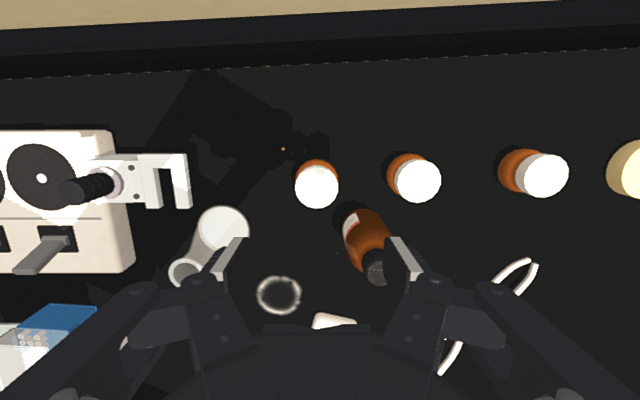

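```bash
python3 - <<'E'
from h import *
a=load('w1');b=load('w4')
print(tri([(a,165,188),(b,377,268)]), atz(b,377,268,.116),atz(a,165,188,.116),atz(b,365,213,.0))
r=readout.sense();print(toolmove([.4543,-.170,.026],r))
E
```

```text
[ 0.38776098 -0.22427398  0.10536832] [ 0.39350204 -0.22186529  0.116     ] [ 0.39067223 -0.23052343  0.116     ] [ 0.40531868 -0.23027056  0.        ]
[-0.19  0.06  9.1 ]
```

Call:
send_rows(commands="70 -0.19 0.06 1 0;70 0 0 1 0;70 0 0 1 0;70 0 0 1 0;70 0 0 1 0;70 0 0 1 0;70 0 0 1 0;70 0 0 1 0;70 0 0 0.6 0;70 0 0 0.5 0;70 0 0 0 0;45 0 0 0 0;45 0 0 0 0;45 0 0 0 0;45 0 0 0 0;45 0 0 0 0;45 0 0 0 0", grip_force=40)

```text
t: 12.67
tcp_pos: [0.4549, -0.1714, 0.0272]
tool_rot: [1.0, -0.023, 0.001, 0.0]
force: [0.3, 1.8, 5.4]
finger_gap: 0.533
gripper_force: 31.8
```

Call:
send_rows(commands="35 0 0 0 0;35 0 0 -1 0;35 0 0 -1 0;35 0 0 -1 0;35 0 0 -1 0;35 0 0 -1 0;35 0 0 -1 0;35 0 0 -1 0;35 0 -1 -1 0;35 0 -1 0 0;35 0 -1 0 0;35 0 -1 0 0;35 0 -1 0 0;35 0 -1 0 0;35 0 -1 0 0;35 0 -1 0 0;35 0 -1 0 0;35 0 -1 0 0;35 0 -1 0 0")

```text
t: 14.25
tcp_pos: [0.464, 0.0493, 0.1863]
tool_rot: [1.0, -0.023, -0.0, 0.0]
force: [0.1, -0.5, -1.1]
finger_gap: 0.531
gripper_force: 41.5
```

Call:
send_rows(commands="35 0 -1 0 0;35 0 -1 0 0;35 0 -1 0 0;35 0 -1 0 0;35 0 -1 0 0;35 0 -1 0 0;35 0 -1 0 0;35 0 -1 0 0;35 0 -1 0 0;35 0 -1 0 0;35 0.3 -1 0 0;35 0 -1 0 0;35 0 0 0 0;35 0 0 0 0")

```text
t: 15.42
tcp_pos: [0.4806, 0.2883, 0.186]
tool_rot: [1.0, -0.021, -0.0, 0.0]
force: [-0.8, -0.9, -1.6]
finger_gap: 0.528
gripper_force: 41.5
```

```bash
python3 - <<'E'
from h import *
s=snap('wrist','w5.png');save(s,'w5');r=readout.sense();print(r['tcp_pos'],r['finger_gap'],r['force']);print(toolmove([.4833,.2895,.070],r))
E
```

```text
[0.48041687 0.28754208 0.18588924] 0.5283155965915781 [ 0.38984402  0.21527906 -0.42143289]
[ 0.15 -0.11  5.79]
```

View pics/w5.png

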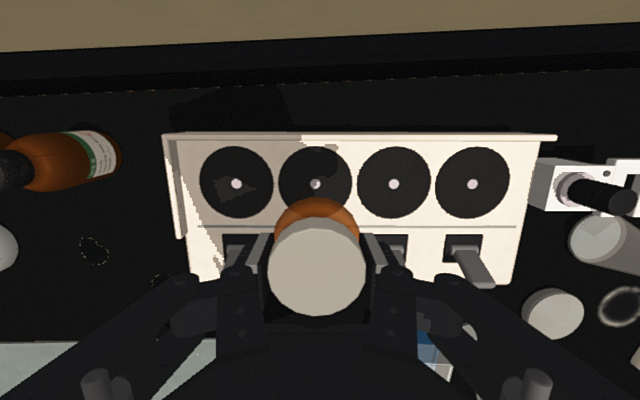

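```bash
python3 - <<'E'
from h import *
s=load('w5')
for u in (236,316,393.5,472.5): print(atz(s,u,184,.04).round(4))
E
```

```text
[0.4867 0.3702 0.04  ]
[0.4831 0.2884 0.04  ]
[0.4796 0.2091 0.04  ]
[0.476  0.1283 0.04  ]
```

Call:
send_rows(commands="35 0.1 -0.11 1 0;35 0 0 1 0;35 0 0 1 0;35 0 0 1 0;35 0 0 1 0;35 0 0 0.4 0;35 0 0 0.2 0;35 0 0 0.15 0;35 0 0 0 0")

```text
t: 16.22
tcp_pos: [0.4835, 0.2897, 0.0716]
tool_rot: [1.0, -0.023, 0.0, -0.0]
force: [-0.1, 0.4, -1.1]
finger_gap: 0.533
gripper_force: 41.5
```

Call:
send_rows(commands="35 0 0 0.1 0;35 0 0 0.07 0;35 0 0 0 0;35 0 0 0 0")

```text
t: 16.55
tcp_pos: [0.4834, 0.2902, 0.0684]
tool_rot: [1.0, -0.022, 0.0, -0.0]
force: [-0.4, 0.5, -0.3]
finger_gap: 0.531
gripper_force: 41.5
```

Call:
send_rows(commands="35 0 0 0.06 0;35 0 0 0 0;50 0 0 0 0;58 0 0 0 0;62 0 0 0 0;62 0 0 0 0;62 0 0 0 0")

```text
t: 17.13
tcp_pos: [0.4831, 0.29, 0.0666]
tool_rot: [1.0, -0.022, -0.0, 0.0]
force: [0.9, -0.2, 0.4]
finger_gap: 0.727
gripper_force: 0.0
```

Call:
send_rows(commands="62 0 0 -0.5 0;62 0 0 -1 0;62 0 0 -1 0;62 0 0 -1 0;62 0 0 -1 0;62 0 0 -1 0;62 0 0 -1 0;62 0 1 -0.5 0;62 0 1 0 0;62 0 1 0 0;62 0 1 0 0;62 0 1 0 0;62 0 1 0 0;62 0 1 0 0;62 0 1 0 0;62 0 1 0 0;62 0 1 0 0;62 0 1 0 0;62 0 1 0 0;62 0 1 0 0")

```text
t: 18.8
tcp_pos: [0.4714, 0.0294, 0.2074]
tool_rot: [1.0, -0.022, 0.0, 0.0]
force: [-0.9, -0.3, -0.1]
finger_gap: 0.727
gripper_force: 0.0
```

Call:
send_rows(commands="70 0 1 0 0;70 0 1 0 0;70 0 1 0 0;70 0 1 0 0;70 0 1 0 0;70 0 1 0 0;70 0 1 0 0;70 0 1 0 0;70 0 1 0 0;70 0 1 0 0;70 0 1 0 0;70 0 1 0 0;70 0 1 0 0;70 0 1 0 0;70 0 1 0 0;70 0 0.8 0 0;70 0 0 0 0;70 0 0 0 0")

```text
t: 20.3
tcp_pos: [0.4572, -0.2857, 0.2069]
tool_rot: [1.0, -0.023, 0.0, -0.0]
force: [-0.1, 0.5, 1.1]
finger_gap: 0.82
gripper_force: 0.0
```

```bash
python3 - <<'E'
from h import *
s=snap('wrist','w6.png');save(s,'w6');r=readout.sense();print(r['tcp_pos']);lids(s)
s=snap('top','t6.png');save(s,'t6');lids(s)
print(toolmove([.4557,-.280,.026],r))
cv2.imwrite('pics/c6.png',np.hstack([cv2.resize(s['pixels'][150:250,140:340,::-1],(400,200)),cv2.resize(load('w6')['pixels'][:,:,::-1],(320,200))]))
E
```

```text
[ 0.45701543 -0.28470998  0.20678987]
lid [436.6 178.7] 48 44 [ 0.4558 -0.4147  0.046 ]
lid [311.8 184.6] 44 44 [ 0.4557 -0.2807  0.046 ]
[-0.07 -0.22  9.04]
```

View pics/c6.png

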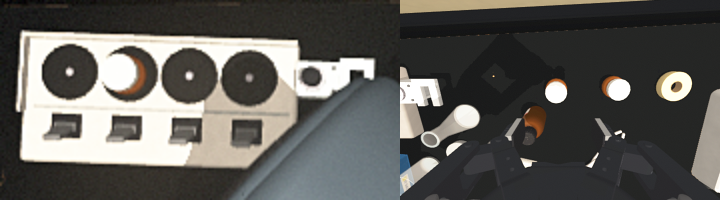

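Call:
send_rows(commands="70 -0.07 -0.21 1 0;70 0 0 1 0;70 0 0 1 0;70 0 0 1 0;70 0 0 1 0;70 0 0 1 0;70 0 0 1 0;70 0 0 1 0;70 0 0 0.6 0;70 0 0 0.44 0;70 0 0 0 0;45 0 0 0 0;35 0 0 0 0;35 0 0 0 0;35 0 0 0 0;35 0 0 0 0;35 0 0 0 0")

```text
t: 21.82
tcp_pos: [0.4567, -0.2811, 0.027]
tool_rot: [1.0, -0.023, 0.001, 0.0]
force: [1.0, 2.2, 5.8]
finger_gap: 0.533
gripper_force: 41.5
```

Call:
send_rows(commands="35 0 0 -1 0;35 0 0 -1 0;35 0 0 -1 0;35 0 0 -1 0;35 0 0 -1 0;35 0 0 -1 0;35 0 0 -1 0;35 0 -1 -1 0;35 0 -1 0 0;35 0 -1 0 0;35 0 -1 0 0;35 0 -1 0 0;35 0 -1 0 0;35 0 -1 0 0;35 0 -1 0 0;35 0 -1 0 0;35 0 -1 0 0;35 0 -1 0 0;35 0 -1 0 0;35 0 -1 0 0")

```text
t: 23.48
tcp_pos: [0.4674, -0.0206, 0.1858]
tool_rot: [1.0, -0.022, -0.0, 0.0]
force: [-0.8, 0.4, -2.5]
finger_gap: 0.528
gripper_force: 41.9
```

Call:
send_rows(commands="35 0 -1 0 0;35 0 -1 0 0;35 0 -1 0 0;35 0 -1 0 0;35 0 -1 0 0;35 0 -1 0 0;35 0 -1 0 0;35 0 -1 0 0;35 0 -1 0 0;35 0 -1 0 0;35 0 -1 0 0;35 0 -0.5 0 0;35 0 0 0 0;35 0 0 0 0")

```text
t: 24.65
tcp_pos: [0.4778, 0.2081, 0.1857]
tool_rot: [1.0, -0.022, -0.0, 0.0]
force: [0.0, 0.0, -1.6]
finger_gap: 0.529
gripper_force: 41.9
```

```bash
python3 - <<'E'
from h import *
r=readout.sense();print(r['tcp_pos'],r['finger_gap'],r['gripper_force']);print(toolmove([.4800,.2095,.070],r))
s=snap('top');lids(s);save(s,'t7')
E
```

```text
[0.4777695  0.20814304 0.18570516] 0.528749464220999 41.89807891845703
[ 0.11 -0.08  5.79]
lid [  7.1 134.3] 16 36 [0.6292 0.8206 0.046 ]
lid [331.1 219. ] 23 22 [ 0.3935 -0.0474  0.046 ]
```

Call:
send_rows(commands="35 0.11 -0.08 1 0;35 0 0 1 0;35 0 0 1 0;35 0 0 1 0;35 0 0 1 0;35 0 0 0.4 0;35 0 0 0.2 0;35 0 0 0.15 0;35 0 0 0.1 0;35 0 0 0.08 0;35 0 0 0 0;35 0 0 0 0")

```text
t: 25.7
tcp_pos: [0.4808, 0.21, 0.0679]
tool_rot: [1.0, -0.022, 0.001, -0.0]
force: [0.1, -0.0, -1.0]
finger_gap: 0.532
gripper_force: 41.8
```

Call:
send_rows(commands="35 0 0 0.03 0;35 0 0 0 0;50 0 0 0 0;58 0 0 0 0;62 0 0 0 0;62 0 0 0 0;62 0 0 0 0")

```text
t: 26.28
tcp_pos: [0.4805, 0.2099, 0.0668]
tool_rot: [1.0, -0.022, 0.0, -0.0]
force: [0.4, -0.2, -0.0]
finger_gap: 0.724
gripper_force: 0.0
```

Call:
send_rows(commands="62 0 0 -0.5 0;62 0 0 -1 0;62 0 0 -1 0;62 0 0 -1 0;62 0 0 -1 0;62 0 0 -1 0;62 0 0 -1 0;62 0 1 -0.5 0;62 0 1 0 0;62 0 1 0 0;62 0 1 0 0;62 0 1 0 0;62 0 1 0 0;62 0 1 0 0;62 0 1 0 0;62 0 1 0 0;62 0 1 0 0;62 0 1 0 0;62 0 1 0 0;62 0 1 0 0")

```text
t: 27.95
tcp_pos: [0.4685, -0.0508, 0.2075]
tool_rot: [1.0, -0.022, 0.0, 0.0]
force: [0.6, -0.7, 0.4]
finger_gap: 0.728
gripper_force: 0.0
```

Call:
send_rows(commands="70 0 1 0 0;70 0 1 0 0;70 0 1 0 0;70 0 1 0 0;70 0 1 0 0;70 0 1 0 0;70 0 1 0 0;70 0 1 0 0;70 0 1 0 0;70 0 1 0 0;70 0 1 0 0;70 0 1 0 0;70 0 1 0 0;70 0 1 0 0;70 0 1 0 0;70 0 1 0 0;70 0 1 0 0;70 0 1 0 0;70 0 0 0 0;70 0 0 0 0")

```text
t: 29.62
tcp_pos: [0.4522, -0.41, 0.2071]
tool_rot: [1.0, -0.023, 0.0, -0.0]
force: [-0.0, 0.3, -0.2]
finger_gap: 0.82
gripper_force: 0.0
```

```bash
python3 - <<'E'
from h import *
s=snap('wrist','w8.png');save(s,'w8');r=readout.sense();print(r['tcp_pos']);lids(s)
print(toolmove([.4557,-.4147,.026],r))
s=snap('top','t8.png');save(s,'t8')
for z in [1]:
    p=s['pixels'][170:205,150:290].astype(int);
cv2.imwrite('pics/c8.png',np.hstack([cv2.resize(s['pixels'][150:250,140:340,::-1],(400,200)),cv2.resize(load('w8')['pixels'][:,:,::-1],(320,200))]))
E
```

```text
[ 0.4521754  -0.40884874  0.20688914]
lid [322.2 180. ] 44 44 [ 0.4553 -0.4165  0.046 ]
lid [ 32.7 221.3] 51 19 [ 0.4234 -0.0907  0.046 ]
[0.19 0.29 9.04]
```

View pics/c8.png

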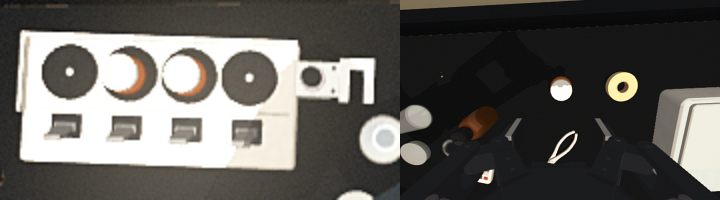

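Call:
send_rows(commands="70 0.18 0.33 1 0;70 0 0 1 0;70 0 0 1 0;70 0 0 1 0;70 0 0 1 0;70 0 0 1 0;70 0 0 1 0;70 0 0 1 0;70 0 0 0.6 0;70 0 0 0.44 0;70 0 0 0 0;45 0 0 0 0;35 0 0 0 0;35 0 0 0 0;35 0 0 0 0;35 0 0 0 0;35 0 0 0 0")

```text
t: 31.13
tcp_pos: [0.4566, -0.417, 0.0273]
tool_rot: [1.0, -0.022, 0.001, 0.001]
force: [-0.2, 0.6, 5.2]
finger_gap: 0.53
gripper_force: 41.4
```

Call:
send_rows(commands="35 0 0 -1 0;35 0 0 -1 0;35 0 0 -1 0;35 0 0 -1 0;35 0 0 -1 0;35 0 0 -1 0;35 0 0 -1 0;35 0 -1 -1 0;35 0 -1 0 0;35 0 -1 0 0;35 0 -1 0 0;35 0 -1 0 0;35 0 -1 0 0;35 0 -1 0 0;35 0 -1 0 0;35 0 -1 0 0;35 0 -1 0 0;35 0 -1 0 0;35 0 -1 0 0;35 0 -1 0 0")

```text
t: 32.8
tcp_pos: [0.467, -0.1553, 0.1857]
tool_rot: [1.0, -0.023, -0.0, -0.0]
force: [0.4, -0.7, -0.8]
finger_gap: 0.525
gripper_force: 41.4
```

Call:
send_rows(commands="35 0 -1 0 0;35 0 -1 0 0;35 0 -1 0 0;35 0 -1 0 0;35 0 -1 0 0;35 0 -1 0 0;35 0 -1 0 0;35 0 -1 0 0;35 0 -1 0 0;35 0 -1 0 0;35 0 -1 0 0;35 0 -1 0 0;35 0 -1 0 0;35 0 -1 0 0;35 0 -0.2 0 0;35 0 0 0 0;35 0 0 0 0")

```text
t: 34.22
tcp_pos: [0.4799, 0.1269, 0.1857]
tool_rot: [1.0, -0.022, -0.0, 0.0]
force: [-0.3, -1.0, -1.2]
finger_gap: 0.527
gripper_force: 41.5
```

```bash
python3 - <<'E'
from h import *
r=readout.sense();print(r['tcp_pos'],r['finger_gap'],r['gripper_force']);print(toolmove([.4764,.1288,.070],r))
E
```

```text
[0.47993215 0.12689088 0.18574368] 0.5272421450082376 41.47776246070862
[-0.18 -0.09  5.79]
```

Call:
send_rows(commands="35 -0.18 -0.09 1 0;35 0 0 1 0;35 0 0 1 0;35 0 0 1 0;35 0 0 1 0;35 0 0 0.4 0;35 0 0 0.2 0;35 0 0 0.15 0;35 0 0 0.1 0;35 0 0 0.08 0;35 0 0 0 0;35 0 0 0 0")

```text
t: 35.22
tcp_pos: [0.4772, 0.1292, 0.0679]
tool_rot: [1.0, -0.022, 0.001, -0.0]
force: [-0.6, 0.9, -1.2]
finger_gap: 0.528
gripper_force: 41.5
```

Call:
send_rows(commands="35 0 0 0.03 0;35 0 0 0 0;50 0 0 0 0;58 0 0 0 0;62 0 0 0 0;62 0 0 0 0;62 0 0 0 0")

```text
t: 35.8
tcp_pos: [0.4768, 0.1292, 0.0667]
tool_rot: [1.0, -0.022, 0.0, -0.0]
force: [-0.1, 0.1, -0.5]
finger_gap: 0.725
gripper_force: 0.0
```

Call:
send_rows(commands="62 0 0 -0.5 0;62 0 0 -1 0;62 0 0 -1 0;62 0 0 -1 0;62 0 0 -1 0;62 0 0 -1 0;62 0 0 -1 0;62 0 0 -0.5 0;50 -0.2 1 0 0;50 -0.2 1 0 0;50 -0.2 1 0 0;50 -0.2 1 0 0;50 -0.2 0.3 0 0;50 0 0 0 0;50 0 0 0 0")

```text
t: 37.05
tcp_pos: [0.4528, 0.0444, 0.2071]
tool_rot: [1.0, -0.023, 0.0, -0.0]
force: [0.1, -0.4, 0.8]
finger_gap: 0.586
gripper_force: 0.0
```

```bash
python3 - <<'E'
from h import *
s=snap('wrist','w9.png');save(s,'w9');r=readout.sense();print(r['tcp_pos'],r['tool_rot'])
t=snap('top','t9.png');save(t,'t9')
s2=snap('side','s9.png');save(s2,'s9')
E
```

```text
[0.45307319 0.04469623 0.20701968] [ 9.99746641e-01 -2.25059690e-02  3.03089563e-04 -2.07294568e-04]
```

View pics/w9.png

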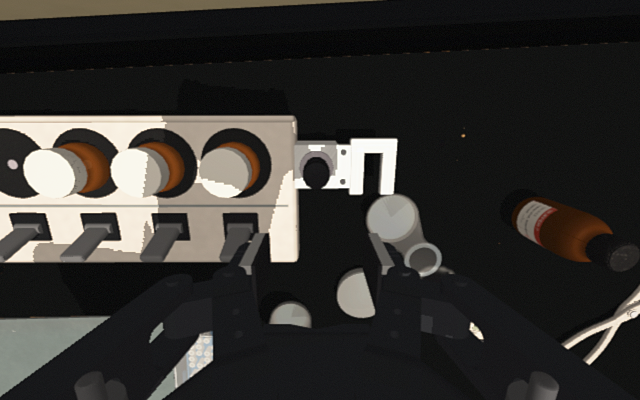

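```bash
python3 - <<'E'
from h import *
w=load('w9');t=load('t9')
print('knob',atz(w,317,174,.106))
a=cv2.resize(w['pixels'][125:205,285:405,::-1],None,fx=5,fy=5,interpolation=cv2.INTER_CUBIC);cv2.imwrite('pics/c9.png',np.vstack([a,cv2.resize(t['pixels'][165:215,280:340,::-1],(600,200)) if 0 else a[:1]]))
print('flask', tri([(w,423,259),(load('w4'),187,272)]),tri([(w,423,259),(load('w2'),521,189)]))
E
```

```text
knob [0.47458337 0.04278214 0.106     ]
flask [ 0.39531074 -0.04851101  0.11404048] [ 0.39498169 -0.0482085   0.11544902]
```

View pics/c9.png

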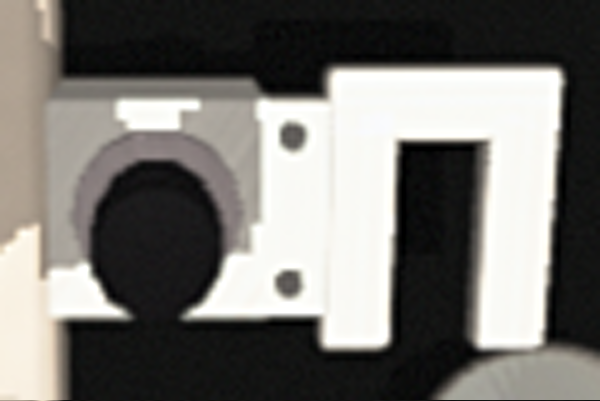

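```bash
python3 - <<'E'
from h import *
w=load('w9')
a=atz(w,373.8,153.4,.06);b=atz(w,371.5,194.6,.06);print('slot',a,b)
k=atz(w,316.2,175.8,.106);print('knob',k)
mx=np.array([.999,-.0437,0]);print('seat',a-.014*mx)
# block outline
for u,v in [(48,100),(262,100),(48,318),(330,68),(562,68)]: print(atz(w,285+u/5,125+v/5,.06).round(4))
r=readout.sense();print(toolmove([.4730,.0427,.075],r))
E
```

```text
slot [ 0.48368225 -0.0144732   0.06      ] [ 0.44110796 -0.01244136  0.06      ]
knob [0.47305603 0.04353628 0.106     ]
seat [ 0.46969625 -0.0138614   0.06      ]
[0.4957 0.0639 0.06  ]
[0.4937 0.0216 0.06  ]
[0.4513 0.0669 0.06  ]
[0.4993 0.008  0.06  ]
[ 0.4971 -0.0375  0.06  ]
[0.99 0.07 6.59]
```

Call:
send_rows(commands="50 0.5 0.04 0.5 0;50 0.49 0 1 0;50 0 0 1 0;50 0 0 1 0;50 0 0 1 0;50 0 0 1 0;50 0 0 0.6 0;50 0 0 0.25 0;50 0 0 0 0;35 0 0 0 0;28 0 0 0 0;20 0 0 0 0;15 0 0 0 0;15 0 0 0 0;15 0 0 0 0;15 0 0 0 0;15 0 0 0 0", grip_force=50)

```text
t: 38.62
tcp_pos: [0.4735, 0.0426, 0.0807]
tool_rot: [1.0, -0.023, 0.001, -0.0]
force: [0.0, 1.4, 6.2]
finger_gap: 0.267
gripper_force: 49.0
```

Call:
send_rows(commands="15 0 0 -0.3 0;15 0 0 -0.6 0;15 0 0 -1 0;15 0 0 -1 0;15 0 0 -1 0;15 0 0 -0.5 0;15 0 0.5 0 0;15 0 1 0 0;15 -0.06 1 0 0;15 0 0.34 0 0;15 0 0 0 0;15 0 0 0 0;15 0 0 0 0")

```text
t: 39.7
tcp_pos: [0.4684, -0.0138, 0.1673]
tool_rot: [1.0, -0.023, -0.001, -0.0]
force: [-0.8, 1.1, -1.3]
finger_gap: 0.269
gripper_force: 49.2
```

```bash
python3 - <<'E'
from h import *
s=snap('wrist','w10.png');save(s,'w10');r=readout.sense();print(r['tcp_pos'],r['finger_gap'])
q=snap('side');save(q,'s10')
a=cv2.resize(s['pixels'][130:330,220:420,::-1],(400,400));b=cv2.resize(q['pixels'][150:300,200:350,::-1],(400,400));cv2.imwrite('pics/c10.png',np.hstack([a,b]))
E
```

```text
[ 0.4685271  -0.01364338  0.16736017] 0.26830936323717713
```

View pics/c10.png

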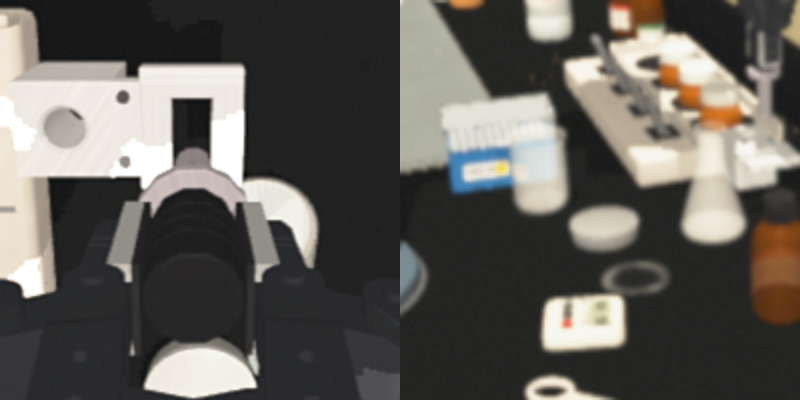

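```bash
python3 - <<'E'
from h import *
w=load('w10')
f=lambda u,v:(220+u/2,130+v/2)
print('bore',atz(w,*f(65,127),.06),'slot',atz(w,*f(192,98),.06), atz(w,*f(192,150),.06))
E
```

```text
bore [0.47380693 0.04290378 0.06      ] slot [ 0.48439334 -0.0142423   0.06      ] [ 0.46047281 -0.01313522  0.06      ]
```

Call:
send_rows(commands="15 0.1 0.01 0.5 0;15 0 0 0.8 0;15 0 0 0.8 0;15 0 0 0.8 0;15 0 0 0.6 0;15 0 0 0.3 0;15 0 0 0 0;15 0 0 0 0")

```text
t: 40.47
tcp_pos: [0.4709, -0.0142, 0.0913]
tool_rot: [1.0, -0.022, -0.0, -0.0]
force: [-0.7, 0.1, -1.4]
finger_gap: 0.265
gripper_force: 49.2
```

Shaft is in the slot with no contact force; the last centimetre goes slowly.

Call:
send_rows(commands="15 0 0 0.3 0;15 0 0 0.12 0;15 0 0 0.06 0;15 0 0 0.03 0;15 0 0 0 0;15 0 0 0 0")

```text
t: 40.97
tcp_pos: [0.471, -0.0145, 0.0817]
tool_rot: [1.0, -0.022, 0.0, 0.0]
force: [-0.4, 0.5, -0.6]
finger_gap: 0.264
gripper_force: 49.2
```

Call:
send_rows(commands="15 0 0 0.05 0;15 0 0 0 0;28 0 0 0 0;38 0 0 0 0;45 0 0 0 0;45 0 0 0 0;45 0 0 -0.4 0;45 0 0 -1 0;45 0 0 -1 0;45 0 0 -1 0;45 0 0 -1 0;45 0 0 -1 0;45 0 0 -0.8 0;45 0 0 0 0")

```text
t: 42.13
tcp_pos: [0.4729, -0.0149, 0.208]
tool_rot: [1.0, -0.022, 0.004, 0.001]
force: [-0.1, -0.1, -0.4]
finger_gap: 0.524
gripper_force: 0.0
```

```bash
python3 - <<'E'
from h import *
s=snap('wrist','w11.png');save(s,'w11');r=readout.sense();print(r['tcp_pos'])
q=snap('side');save(q,'s11')
a=cv2.resize(s['pixels'][100:300,160:460,::-1],(600,400));b=cv2.resize(q['pixels'][170:250,250:350,::-1],(200,160));cv2.imwrite('pics/c11.png',np.hstack([a,np.vstack([b,np.zeros((240,200,3),np.uint8)])]))
print(toolmove([.3675,.1337,.068],r))
E
```

```text
[ 0.47195732 -0.01472223  0.20638019]
[-5.58 -7.19  6.89]
```

View pics/c11.png

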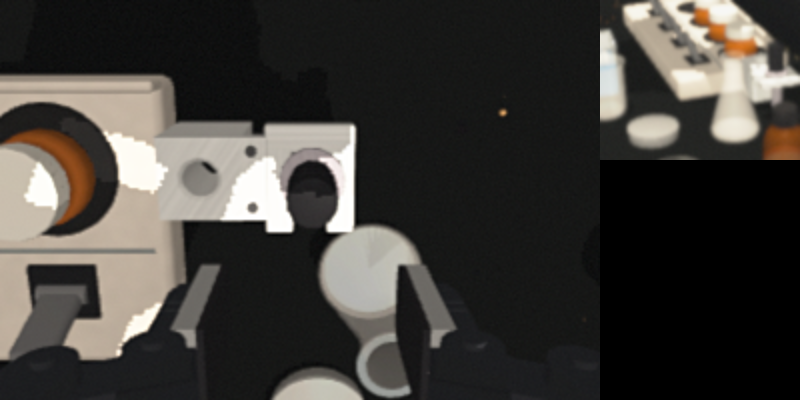

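Call:
send_rows(commands="0 0 -1 0 0;0 0 -1 0 0;0 0 -1 0 0;0 0 -1 0 0;0 0 -1 0 0;0 0 -1 0 0;0 0 -1 0 0;0 -1 -0.19 0 0;0 -1 0 0 0;0 -1 0 0 0;0 -1 0 0 0;0 -1 0 0 0;0 -0.58 0 0 0;0 0 0 0 0;0 0 0 0 0")

```text
t: 43.48
tcp_pos: [0.366, 0.1342, 0.2042]
tool_rot: [1.0, -0.022, 0.0, 0.0]
force: [0.3, 0.7, 0.7]
finger_gap: -0.001
gripper_force: 0.0
```

Call:
send_rows(commands="0 0 0 1 0;0 0 0 1 0;0 0 0 1 0;0 0 0 1 0;0 0 0 1 0;0 0 0 1 0;0 0 0 0.89 0;0 0 0 0 0;0 0 0 0 0")

```text
t: 44.23
tcp_pos: [0.3669, 0.134, 0.0657]
tool_rot: [1.0, -0.023, -0.001, 0.0]
force: [0.6, 0.4, -0.1]
finger_gap: 0.003
gripper_force: 0.0
```

Call:
send_rows(commands="0 0.4 0 0 0;0 0.4 0 0 0;0 0.4 0 0 0;0 0.2 0 0 0;0 0 0 0 0;0 0 0 0 0;0 -0.7 0 0 0;0 -0.7 0 0 0;0 0 -1 0 0;0 0 -1 0 0;0 0 -1 0 0;0 0 -1 0 0;0 0 0 0 0")

```text
t: 45.32
tcp_pos: [0.3702, 0.2165, 0.067]
tool_rot: [1.0, -0.021, 0.001, -0.001]
force: [0.6, -0.3, -0.4]
finger_gap: 0.002
gripper_force: 0.0
```

Call:
send_rows(commands="0 0.4 0 0 0;0 0.4 0 0 0;0 0.4 0 0 0;0 0.2 0 0 0;0 0 0 0 0;0 0 0 0 0;0 -0.7 0 0 0;0 -0.7 0 0 0;0 0 -1 0 0;0 0 -1 0 0;0 0 -1 0 0;0 0 -1 0 0;0 0 0 0 0")

```text
t: 46.4
tcp_pos: [0.3741, 0.2966, 0.0669]
tool_rot: [1.0, -0.021, 0.001, -0.001]
force: [0.0, 0.1, 0.4]
finger_gap: 0.006
gripper_force: 0.0
```

Call:
send_rows(commands="0 0.4 0 0 0;0 0.4 0 0 0;0 0.4 0 0 0;0 0.2 0 0 0;0 0 0 0 0;0 0 0 0 0;0 -0.7 0 0 0;0 -0.7 0 0 0;0 0 0 -1 0;0 0 0 -1 0;0 0 0 -1 0;0 0 0 -1 0;0 0 0 -1 0;0 0 0 -1 0;0 0 0 -1 0;0 0 0 0 0")

```text
t: 47.73
tcp_pos: [0.3747, 0.2947, 0.21]
tool_rot: [1.0, -0.022, 0.003, -0.002]
force: [0.5, 0.3, -0.6]
finger_gap: 0.0
gripper_force: 0.0
```

```bash
python3 - <<'E'
from h import *
s=snap('wrist','w12.png');t=snap('top','t12.png')
cv2.imwrite('pics/c12.png',np.vstack([cv2.resize(s['pixels'][60:320,60:,::-1],(669,300)),cv2.resize(t['pixels'][150:250,140:363,::-1],(669,300))]))
E
```

```text
(no output)
```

View pics/c12.png

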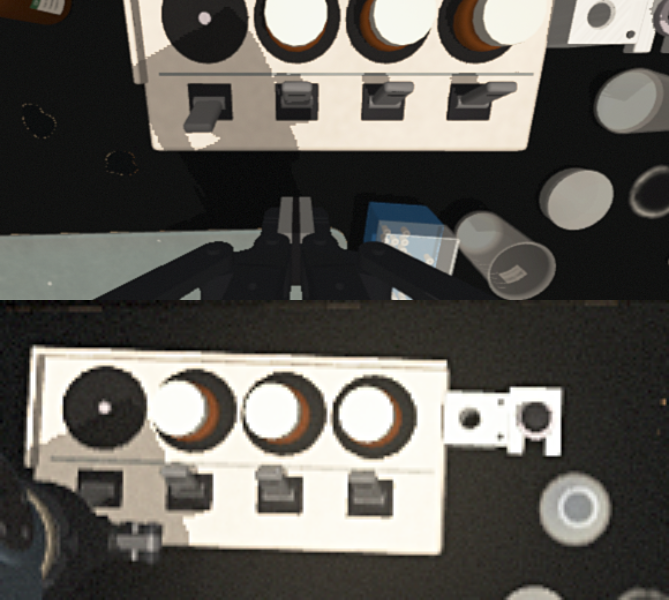

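Switch 1 is off, switches 2 to 4 are on, three jars stand on places 2 to 4, and the pin is parked; the robot touches nothing.

```bash
python3 -c "
from station import sign_off
print(sign_off())"
```

```text
the job is handed in; nothing more can be done
None
```

The job is handed in at about 48 s of the 210 s: three jars stand on places 2 to 4, the lock pin is parked upright in the notch, switches 2 to 4 are on and 1 is off, and I saw no sign that the bottle or flask had moved.

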